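# Clamp the band on the jam jar with ratchet pliers

### The job

On the board with the yellow-handled pliers, squeeze the two handles right together until the ratchet catches and holds by itself, so that the steel band shuts round the jar's lid, and let go. Then press the red thumb pad of those pliers down to unlock them, let go, and leave them sprung open with the band still shut. Do not work the blue-handled pliers.

Things in the scene. Friction and masses are not known exactly. Their poses are not given: they have to be found in the camera images.
- yellow: Yellow-handled pliers lying flat on a pivot post on a fixed wooden board 310 x 120 x 18 mm. Origin: on the table under the pivot; x along the pliers to the jaws, z up. Handles (bars 7 mm wide, 8 tall, mid-height 62 mm) run back along -x and end in yellow loops 19 wide, 41 long. Handles swing level, linked to close equally: squeeze both or push one; sprung open, 3 to 10 N on each.
- yellow_pad (a point): Top centre of the red thumb pad (26 mm along the handle, 13 mm wide) of a sprung lever on one handle, over its loop but 4 mm inwards, 130 mm from the pivot; 78 mm above the table, higher than all near it. Pressed straight down 6 mm (up to 5 N; stop at 8 mm) it frees the ratchet: the handles spring apart, the pad moving 11 mm outwards. Ratchet: between the handles, 30 mm nearer the jaws, top 71 mm high.
- yellow_loop (a point): Centre, 62 mm above the table, of the other handle's yellow finger loop. Level distance from it to the pad's centre: 50 mm open, 37 at the first ratchet catch, 27 at the last (only this one shuts the band), 24 squeezed hard. Outside width over the loops is 23 mm more; over the bare bars 20 mm nearer the jaws it is 57 mm open, 35 mm hard shut.
- lid_band (a joint): Split steel band, 58 mm across and 11 mm tall, round the white lid of the small jam jar fixed 115 mm beyond the pivot; the jaws pinch its two ears together. Value: 0 = standing open, 0.11 rad = shut. It is stiff and stays where the jaws push it.
- blue_a (a joint): Handle of the twin pliers with blue loops on a board of the same kind, whose jar is already banded. Value: 0 = open, 0.1 rad = squeezed shut. Bystander: leave it alone

How it is judged (in metres and radians):
On the way:
1. the yellow pliers are locked shut by their ratchet, untouched, with the band shut (horizontal distance between yellow_pad and yellow_loop below 0.032 m and value of joint lid_band above 0.085 rad and contact force between each of the fingers, the arm and anything else below 0.2 N), for 0.2 s.
At the end, for the whole second after the job is handed in: The yellow pliers are unlocked and sprung open again (pad and loop at least 44 mm apart) and the band is shut round the lid (at least 0.085 of 0.11 rad) (horizontal distance between yellow_pad and yellow_loop above 0.044 m and value of joint lid_band above 0.085 rad); the robot touches nothing.
It fails at once if the blue pliers were worked (closed by more than 0.03 rad) (value of joint blue_a above 0.03 rad).
It also fails if it takes over 32 s, if anything falls off the work surface, if the arm or the gripper's body presses on something with over 40 N, if the wrist force passes 120 N, or if a joint passes its speed limit or range.

### The arm

A 6-joint arm with a two-finger parallel gripper is mounted at the origin on the work surface. World frame = base frame: x ahead of the robot, y to its left, z up, the work surface at z = 0. Lengths are in mm, angles in rad, forces in N, time in s.
With the tool pointing down it reaches from about 250 to 775 mm from the base axis. Payload 4 kg.
Tool frame: the origin (TCP) lies midway between the tips of the shut fingers; the grasp point (between the pads) lies 19 mm behind it; x points along the fingers, z is the direction in which the jaws open and shut, and the axes are right-handed (so a half turn about x gives the same grasp; the last joint's range is limited). The gripper opens to 85 mm and grips with 20 to 120 N. Pads are 22 mm wide; open, the fingers measure 114 mm over their backs; the gripper's body (76 mm by 85 mm) begins 54 mm behind the grasp point. The pads swing forward as they close: fully open they stand 13 mm farther back than shut.
Start: joints at [-1.206, 0.087, 1.371, -0, 1.684, -0.103], TCP at [248.008, -490.927, 231.341] pointing down, gripper open.
Joint ranges: [-3.1, 3.1], [-0.76, 2.03], [0.27, 2.55], [-1.08, 4.22], [0.17, 2.65], [-2.57, 2.57]. Speed limits (rad/s): [2.79, 2.79, 3.14, 3.14, 3.14, 3.14].

### API

Orientations are given as a rotation vector (axis times angle).
In Python, from workcell import bot gives the robot as it stands. The module is installed in compiled form; this text tells all that it offers.
- The arm moves only by the tool carry_out, never from a script. Its argument "motion" is text: rows parted by semicolons, each of 7 numbers parted by spaces: the turn, a rotation vector about the tool's x, y, z in degrees, then the shift along the tool's x, y, z in mm, then the opening, from 0 (shut) to 1 (fully open). A call has 1 to 20 rows; each row is the pose to reach, as a shift and turn from the pose commanded when the call began, along the tool's axes at that moment; what a row does not reach only later rows make up. A row lasts 1/8 s, in which the tool goes at most 62.5 mm and 10.7 degrees, less where a joint would pass 70% of its speed; a pose out of reach is approached as far as the arm can. A call with a gripper value outside its range is refused whole. The fingers move at their own pace and stop on an object; "newtons" is the grip in N (left out, the last holds). Time passes only in rows, so rows that repeat a pose let the fingers close. It gives the time, the measured TCP pose, the force and the opening at its end, in the units of the state.
- bot.state(): the state, without advancing time (a new reading comes with each control period).
- bot.get_image(name): name is "scene" or "top" or "wrist"; returns the picture (400x640x3 uint8, blue, green, red); there is no depth.
- bot.camera_info(name): a dict with "mtx" (3x3 intrinsics, pixels), "R" (3x3) and "t" (3): a world point X has camera coordinates R X + t; the wrist camera has in their place "hand_eye" (4x4, takes a point from camera to tool coordinates, whose origin is the TCP and whose axes are the tool frame's). Camera axes: x right, y down, z forward; pixel columns grow to the right and rows downward; lengths in mm; the calibration is good to about 2 mm. A picture is of the moment at which its call begins: read the wrist's pose just before it. camera_info takes no time and is no camera call.
- bot.finish_job(): hands the job in, once; it reports no verdict.
The state is a dict: "clock": time; "joint_pos": joint angles; "joint_velocities": joint speeds; "effort": joint torques, N m; "tool_pos": TCP position; "ee_rot": TCP orientation; "ft_force": force on the tool from outside, world axes, zero at the start; "moment": the same for the moment, N m; "gripper_width": finger opening in mm.
Only numpy, scipy, OpenCV 4.12 (cv2) and the standard library are available. Lean on these libraries where they do the work, as an engineer would, in place of code of your own. Each camera call takes 0.05 s, during which the arm holds its last target. There are 200 camera calls.

## Working session

There is one attempt and no reset: what is moved stays moved. The work goes in short steps, Python scripts to look and compute and a tool call to move; the robot and the scene stay as the last step left them, time stands still between calls to the robot, and variables do not carry over. Pictures are saved under pics/ and viewed, about 8 in all and at most 12, crops included, and the job is handed in when it is done.

Besides the shell and the picture viewer there is one more tool, called after "Emit:" as name(argument=value, ...), one argument or row to a line, values as JSON. carry_out: Moves the arm, as the interface text tells. Its arguments: {"type":"object","properties":{"motion":{"type":"string"},"newtons":{"type":"number"}},"required":["motion"]}

```bash
mkdir -p pics; python3 - <<'E'
from workcell import bot
import cv2,numpy as np
print(bot.state())
for n in ("scene","top","wrist"):
    i=bot.camera_info(n); print(n,{k:np.round(v,3).tolist() for k,v in i.items()})
for n in ("top","scene"): cv2.imwrite(f"pics/{n}0.png",bot.get_image(n))
E
```

```text
{'clock': 0.0, 'joint_pos': array([-1.20609057e+00,  8.79796667e-02,  1.37228555e+00,  1.67381055e-05,
        1.68360639e+00, -1.03093846e-01]), 'joint_velocities': array([-0.00082604, -0.00104371,  0.00148853, -0.00101736,  0.00120028,
       -0.00050147]), 'effort': array([-1.25099114e-04, -3.51869702e+01, -3.13269532e+01, -1.01235294e-04,
        1.09269982e-02,  8.41475689e-07]), 'tool_pos': array([ 247.82978923, -490.43134106,  230.10977678]), 'ee_rot': array([ 0.85947291,  1.39674409, -0.85717836]), 'ft_force': array([0.03461449, 1.0835994 , 0.31478724]), 'moment': array([-0.00187066,  0.01069403,  0.01162234]), 'gripper_width': 85.37506723558276}
scene {'mtx': [[438.281, 0.0, 325.843], [0.0, 438.281, 195.446], [0.0, 0.0, 1.0]], 'R': [[0.869, 0.495, -0.014], [0.372, -0.67, -0.642], [-0.327, 0.553, -0.766]], 't': [-514.8, -206.437, 1224.024]}
top {'mtx': [[486.541, 0.0, 320.1], [0.0, 486.541, 190.512], [0.0, 0.0, 1.0]], 'R': [[-0.007, -1.0, -0.006], [-0.993, 0.008, -0.121], [0.121, 0.006, -0.993]], 't': [-37.85, 621.169, 838.164]}
wrist {'mtx': [[346.478, 0.0, 322.674], [0.0, 346.478, 205.572], [0.0, 0.0, 1.0]], 'hand_eye': [[0.0, -0.314, 0.95, -144.073], [-0.001, -0.95, -0.314, 80.052], [1.0, -0.0, -0.0, -0.621], [0.0, 0.0, 0.0, 1.0]]}
```

View pics/top0.png

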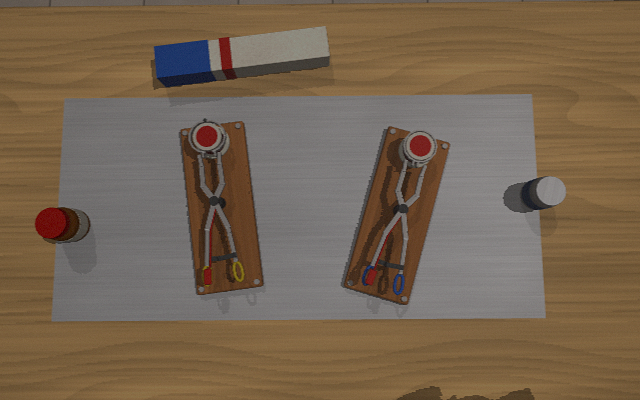

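View pics/scene0.png

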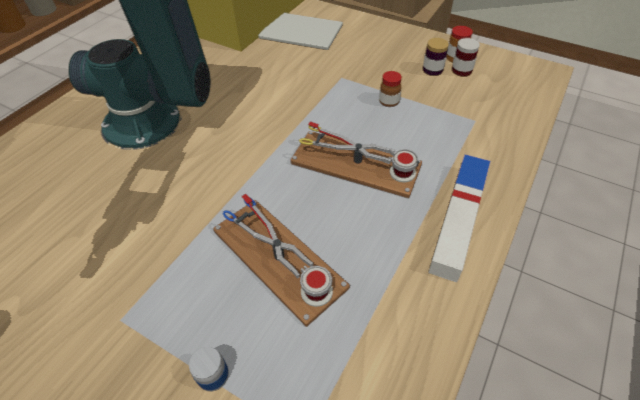

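The top view shows the yellow pliers at left: pivot near (214,201), red pad near (208,274), yellow loop near (238,271), and the jar near (207,137). The blue twin is at right. The scene view agrees, with the yellow pliers' handles pointing to the robot.

```bash
cat > h.py <<'E'
from workcell import bot
import cv2,numpy as np
from scipy.spatial.transform import Rotation as Ro
def ext(n,s=None):
    i=bot.camera_info(n)
    if n=="wrist":
        H=np.array(i["hand_eye"]);T=np.eye(4);T[:3,:3]=Ro.from_rotvec(s["ee_rot"]).as_matrix();T[:3,3]=s["tool_pos"]
        W=T@H;return np.array(i["mtx"]),W[:3,:3],W[:3,3]
    R=np.array(i["R"]);return np.array(i["mtx"]),R.T,-R.T@np.array(i["t"])
def cast(n,uv,z,s=None):
    K,R,c=ext(n,s);d=R@np.linalg.inv(K)@[uv[0],uv[1],1.];return c+d*(z-c[2])/d[2]
def blobs(img,col,roi):
    h=cv2.cvtColor(img,cv2.COLOR_BGR2HSV).astype(int);H,S,V=h[...,0],h[...,1],h[...,2]
    m={"red":((H<6)|(H>174))&(S>190)&(V>60),"yel":(H>22)&(H<34)&(S>150)&(V>80)}[col]
    k=np.zeros_like(m);x0,y0,x1,y1=roi;k[y0:y1,x0:x1]=1
    n,l,st,c=cv2.connectedComponentsWithStats((m&k).astype(np.uint8))
    return [(st[i].tolist(),c[i].round(1).tolist()) for i in range(1,n) if st[i,4]>15]
E
python3 - <<'E'
from h import *
t=cv2.imread("pics/top0.png");s=cv2.imread("pics/scene0.png")
for c in("red","yel"):print(c,blobs(t,c,(180,230,270,300)),blobs(s,c,(285,110,360,165)))
for nm,n,uv,z in[("pad","top",(208,274),78),("loop","top",(238,271),62),("piv","top",(214,201),66),("lid","top",(207,137),85),("pad","scene",(314,126),78),("loop","scene",(307,143),62),("piv","scene",(358,150),66)]:print(nm,n,cast(n,uv,z).round(1))
print(Ro.from_rotvec(bot.state()["ee_rot"]).as_matrix().round(3))
cv2.imwrite("pics/crop.png",np.hstack([cv2.resize(t[225:305,180:280],None,fx=4,fy=4),cv2.resize(s[110:190,290:390],None,fx=4,fy=4)]))
E
```

```text
red [([204, 230, 8, 55, 156], [208.1, 267.0])] []
yel [([233, 261, 12, 21, 116], [237.9, 271.4])] []
pad top [475.9 146.9  78. ]
loop top [479.9  99.2  62. ]
piv top [600.5 141.8  66. ]
lid top [709.7 151.8  85. ]
pad scene [480.4 139.8  78. ]
loop scene [487.4  93.5  62. ]
piv scene [609.  127.9  66. ]
[[-0.001  0.893  0.451]
 [ 0.002  0.451 -0.893]
 [-1.     0.    -0.002]]
```

View pics/crop.png

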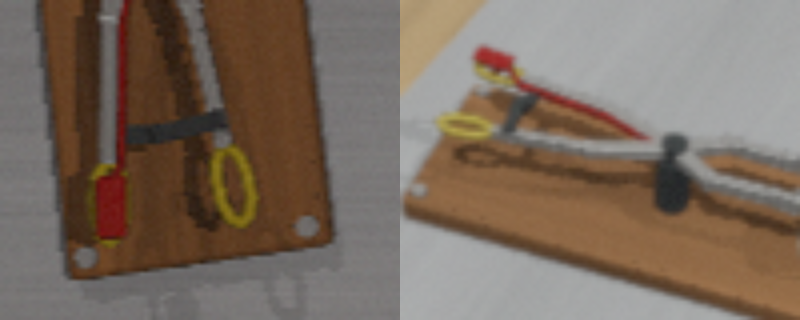

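Crop: the pad is at about (207.7,276.7) and the loop at (238.5,271.7) in the top view, about 49 mm apart as stated. Moving above the handles now for a close look.

Emit:
carry_out(
  motion="10 0 0 31 252 -219 1; 18.8 0 0 61 504 -439 1; 18.8 0 0 61 504 -439 1; 18.8 0 0 61 504 -439 1; 18.8 0 0 61 504 -439 1; 18.8 0 0 61 504 -439 1; 18.8 0 0 61 504 -439 1; 18.8 0 0 61 504 -439 1; 18.8 0 0 61 504 -439 1; 18.8 0 0 61 504 -439 1; 18.8 0 0 61 504 -439 1; 18.8 0 0 61 504 -439 1; 18.8 0 0 61 504 -439 1; 18.8 0 0 61 504 -439 1; 18.8 0 0 61 504 -439 1; 18.8 0 0 61 504 -439 1; 18.8 0 0 61 504 -439 1",
  newtons=50,
)

```text
clock: 2.22
tool_pos: [499.9, 127.8, 170.5]
ee_rot: [1.106, 1.271, -1.106]
ft_force: [-0.2, 0.3, 0.1]
gripper_width: 85.5
```

```bash
python3 - <<'E'
from h import *
s=bot.state();im=bot.get_image("wrist");cv2.imwrite("pics/w1.png",im);np.save("s1.npy",s,allow_pickle=True)
print(s["clock"],s["tool_pos"],Ro.from_rotvec(s["ee_rot"]).as_matrix().round(3),s["gripper_width"])
for c,z in(("red",78),("yel",62)):
    for b in blobs(im,c,(0,0,640,400)):print(c,b,cast("wrist",b[1],z,s).round(1))
E
```

```text
2.225 [499.91416988 127.78399124 170.46114905] [[ 0.     0.99   0.139]
 [-0.     0.139 -0.99 ]
 [-1.     0.     0.   ]] 85.52716680161578
red ([303, 103, 14, 34, 66], [308.9, 120.5]) [559.4 145.8  78. ]
red ([299, 138, 7, 40, 93], [301.8, 157.1]) [534.4 147.6  78. ]
red ([297, 178, 5, 9, 17], [298.8, 181.7]) [516.8 147.6  78. ]
red ([297, 188, 4, 11, 17], [298.1, 193.2]) [508.4 147.1  78. ]
red ([282, 208, 19, 49, 357], [291.2, 237.6]) [473.6 148.2  78. ]
red ([624, 285, 16, 19, 118], [633.1, 294.5]) [ 462.4 -123.1   78. ]
yel ([276, 211, 12, 38, 187], [279.7, 228.0]) [473.4 158.6  62. ]
yel ([344, 211, 24, 43, 525], [355.9, 232.0]) [478.3  98.9  62. ]
```

View pics/w1.png

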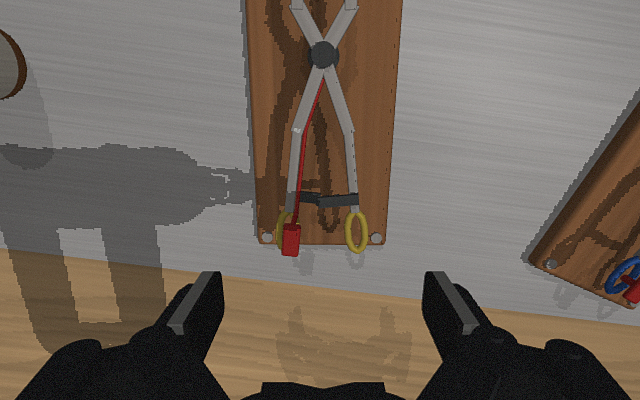

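Wrist view: the red pad is at about (291,239), the yellow loop at (356,232), the pivot at (323,55) and the ratchet bar at about (325,200). The jaws are symmetric about column 323.

```bash
python3 - <<'E'
from h import *
s=np.load("s1.npy",allow_pickle=True).item();T=Ro.from_rotvec(s["ee_rot"]).as_matrix()
for n,uv,z in[("pad",(291.5,240),78),("loop",(356,232),62),("piv",(323,55),70),("barL",(297,170),62),("barR",(351.5,170),62),("barL2",(300,130),62),("barR2",(348,130),62),("ratL",(294,199),68),("ratR",(358,199),68)]:
    p=cast("wrist",uv,z,s);print(n,p.round(1),"tool",(T.T@(p-s["tool_pos"])).round(1))
E
```

```text
pad [471.7 147.8  78. ] tool [ 92.5 -25.2 -23.7]
loop [478.3  98.8  62. ] tool [108.5 -25.5  25.7]
piv [601.1 142.2  70. ] tool [100.5 102.2  -0.2]
barL [521.3 150.5  62. ] tool [108.5  24.3 -19.6]
barR [526.9 110.4  62. ] tool [108.5  24.3  20.9]
barL2 [550.6 151.7  62. ] tool [108.5  53.5 -16.7]
barR2 [555.3 117.7  62. ] tool [108.5  53.4  17.7]
ratL [500.5 149.9  68. ] tool [102.5   3.6 -21.9]
ratR [507.1 102.7  68. ] tool [102.5   3.6  25.8]
```

Emit:
carry_out(
  motion="0 0 0 50 0 0 1; 0 0 0 90 0 0 1; 0 0 0 115 0 0 1; 0 0 0 130 0 0 1; 0 0 0 136 0 0 1; 0 0 0 136 0 0 1; 0 0 0 136 0 0 0.6; 0 0 0 136 0 0 0.5; 0 0 0 136 0 0 0.3; 0 0 0 136 0 0 0.3; 0 0 0 136 0 0 0; 0 0 0 136 0 0 0; 0 0 0 136 0 0 0; 0 0 0 136 0 0 0; 0 0 0 136 0 0 0; 0 0 0 136 0 0 0; 0 0 0 136 0 0 0",
  newtons=50,
)

```text
clock: 4.4
tool_pos: [502.5, 128.5, 37.8]
ee_rot: [1.109, 1.267, -1.101]
ft_force: [-0.3, 0.7, 9.5]
gripper_width: 32.4
```

```bash
python3 - <<'E'
from h import *
s=bot.state();im=bot.get_image("wrist");t=bot.get_image("top")
print(s["clock"],s["tool_pos"],s["ft_force"],s["gripper_width"])
cv2.imwrite("pics/w2.png",im);cv2.imwrite("pics/t2.png",t)
E
```

```text
4.4 [502.46520518 128.51556795  37.8348503 ] [-0.34953312  0.74375829  9.50666475] 32.44725776048826
```

View pics/w2.png

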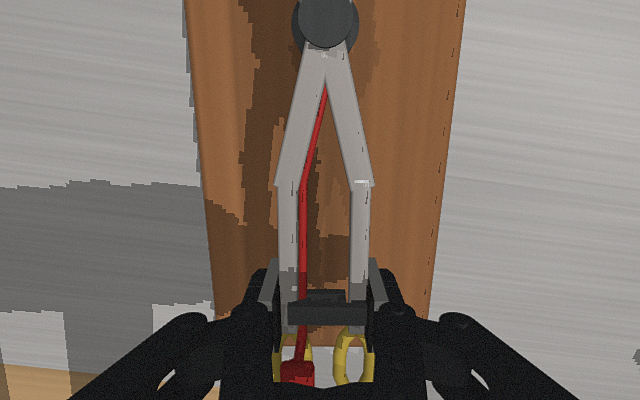

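The jaws are at 32 mm and both handles are drawn together under them, so they look hard shut. Releasing and backing off.

Emit:
carry_out(
  motion="0 0 0 0 0 0 0.6; 0 0 0 0 0 0 1; 0 0 0 0 0 0 1; 0 0 0 0 0 0 1; 0 0 0 0 0 0 1; 0 0 0 0 0 0 1; 0 0 0 -15 0 0 1; 0 0 0 -50 0 0 1; 0 0 0 -100 0 0 1; 0 0 0 -136 0 0 1; 0 0 0 -136 0 0 1; 0 0 0 -136 0 0 1; 0 0 0 -136 0 0 1",
)

```text
clock: 6.12
tool_pos: [498.9, 128.0, 168.6]
ee_rot: [1.104, 1.274, -1.108]
ft_force: [-0.3, 0.4, -0.1]
gripper_width: 85.1
```

```bash
python3 - <<'E'
from h import *
s=bot.state();im=bot.get_image("wrist");t=bot.get_image("top");sc=bot.get_image("scene")
np.save("s3.npy",s,allow_pickle=True)
T=Ro.from_rotvec(s["ee_rot"]).as_matrix()
print(s["clock"],s["tool_pos"],s["ft_force"],s["gripper_width"])
for c,z in(("red",78),("yel",62)):
    for b in blobs(im,c,(200,150,450,300)):
        p=cast("wrist",b[1],z,s);print(c,b,p.round(1),(T.T@(p-s["tool_pos"])).round(1))
cv2.imwrite("pics/w3.png",np.hstack([cv2.resize(im[30:270,240:400],None,fx=2.5,fy=2.5),cv2.resize(sc[110:230,340:440],(400,480)).copy() if 0 else cv2.resize(sc[100:200,360:427],(400,600))]))
E
```

```text
6.125 [498.90733554 128.00636568 168.6105243 ] [-0.31524599  0.43704185 -0.08202878] 85.07418195841933
red ([309, 150, 4, 7, 16], [309.9, 152.9]) [537.  142.6  78. ] [90.5 40.1 -9.2]
red ([309, 157, 4, 7, 16], [310.4, 160.4]) [532.  141.6  78. ] [90.5 34.9 -8.9]
red ([308, 165, 5, 20, 47], [310.0, 174.8]) [521.9 140.6  78. ] [90.5 24.8 -9.3]
red ([308, 186, 4, 9, 21], [309.4, 189.8]) [511.2 139.6  78. ] [90.6 14.1 -9.8]
red ([298, 207, 17, 51, 352], [306.1, 238.5]) [473.9 137.3  78. ] [ 90.7 -23.2 -12.7]
yel ([290, 212, 16, 40, 198], [294.5, 228.8]) [473.6 147.2  62. ] [106.7 -22.  -22.5]
yel ([331, 213, 24, 42, 520], [342.4, 233.4]) [475.  109.6  62. ] [106.7 -25.9  14.9]
```

View pics/w3.png

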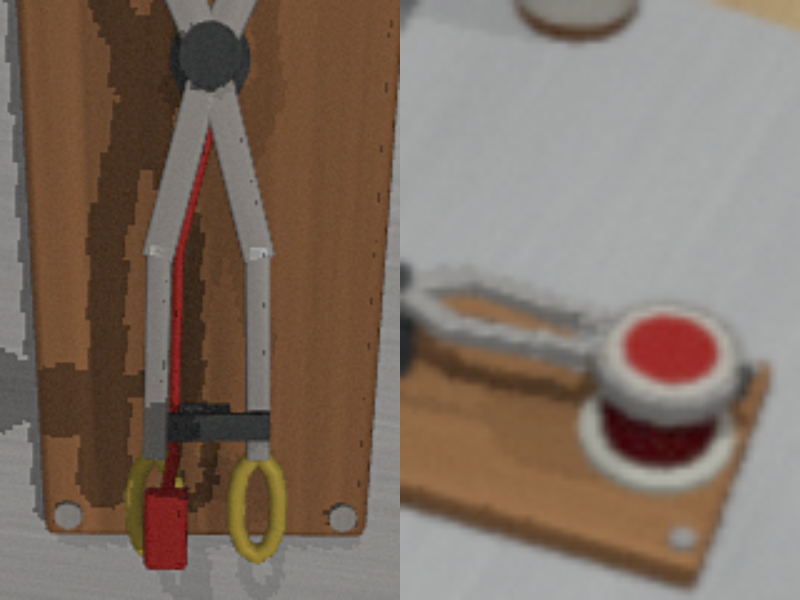

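Wrist crop: the handles are held together, with the pad at about (306,241) and the loop at (343,234). They are 27.6 mm apart, which is the last catch, and nothing touches them. Now shut the fingers and go above the pad.

Emit:
carry_out(
  motion="0 0 0 0 -26 -15 0; 0 0 0 20 -26 -15 0; 0 0 0 40 -26 -15 0; 0 0 0 60 -26 -15 0; 0 0 0 76 -26 -15 0; 0 0 0 80 -26 -15 0; 0 0 0 80 -26 -15 0; 0 0 0 80 -26 -15 0",
)

```text
clock: 7.28
tool_pos: [472.8, 139.5, 91.2]
ee_rot: [1.107, 1.271, -1.104]
ft_force: [-0.5, -0.3, -0.9]
gripper_width: -0.1
```

```bash
python3 - <<'E'
from h import *
s=bot.state();im=bot.get_image("wrist");sc=bot.get_image("scene")
print(s["clock"],s["tool_pos"],s["ft_force"],s["gripper_width"])
cv2.imwrite("pics/w4.png",np.hstack([cv2.resize(im[200:400,200:440],None,fx=2,fy=2),cv2.resize(sc[90:170,280:344],(320,400))]))
E
```

```text
7.275 [472.76860689 139.51046744  91.23902542] [-0.45961472 -0.27776811 -0.88240768] -0.06650907433562717
```

View pics/w4.png

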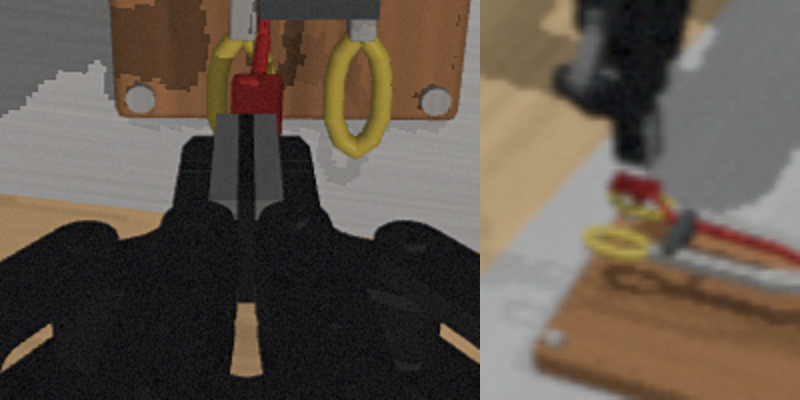

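The shut tips sit right over the pad, slightly outboard. Pressing down about 7 mm past contact.

Emit:
carry_out(
  motion="0 0 0 8 0 0 0; 0 0 0 12 0 0 0; 0 0 0 15 0 0 0; 0 0 0 17 0 0 0; 0 0 0 19 0 0 0; 0 0 0 20 0 0 0; 0 0 0 20 0 0 0; 0 0 0 20 0 0 0",
)

```text
clock: 8.38
tool_pos: [472.0, 139.4, 70.4]
ee_rot: [1.106, 1.272, -1.106]
ft_force: [-3.0, 0.4, 1.9]
gripper_width: 0.1
```

```bash
python3 - <<'E'
from h import *
s=bot.state();im=bot.get_image("wrist")
print(s["clock"],s["tool_pos"],s["ft_force"],s["gripper_width"])
cv2.imwrite("pics/w5.png",cv2.resize(im[150:400,180:460],None,fx=2,fy=2))
E
```

```text
8.375 [471.98465036 139.44916035  70.392035  ] [-2.99426613  0.41851669  1.87388767] 0.05306208064624882
```

View pics/w5.png

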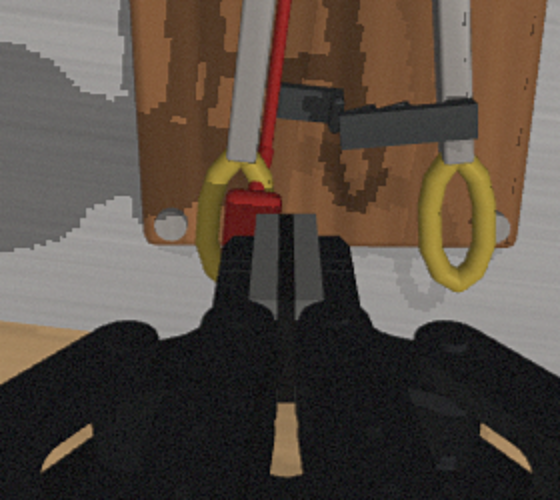

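The handles have sprung wide apart and the ratchet halves are separated. Lifting off.

Emit:
carry_out(
  motion="0 0 0 -5 0 0 0; 0 0 0 -15 0 0 0; 0 0 0 -40 0 0 0; 0 0 0 -80 10 0 0; 0 0 0 -100 26 0 0; 0 0 0 -100 26 0 0; 0 0 0 -100 26 0 0; 0 0 0 -100 26 0 0",
)

```text
clock: 9.43
tool_pos: [496.5, 142.8, 168.6]
ee_rot: [1.104, 1.274, -1.108]
ft_force: [0.1, 0.9, -0.7]
gripper_width: -0.4
```

```bash
python3 - <<'E'
from h import *
s=bot.state();im=bot.get_image("wrist");t=bot.get_image("top")
T=Ro.from_rotvec(s["ee_rot"]).as_matrix()
print(s["clock"],s["tool_pos"],s["ft_force"],s["gripper_width"])
for c,z in(("red",78),("yel",62)):
    for b in blobs(im,c,(200,150,450,300)):
        if b[0][4]>100:
            p=cast("wrist",b[1],z,s);print(c,b,p.round(1),(T.T@(p-s["tool_pos"])).round(1))
t0=cv2.imread("pics/top0.png")
cr=lambda a:cv2.resize(a[110:170,180:240],(400,400))
cv2.imwrite("pics/w6.png",np.hstack([cr(t0),cr(t)]))
E
```

```text
9.425 [496.53922344 142.75804952 168.63720861] [ 0.11904919  0.85319903 -0.72364499] -0.41884966521781214
red ([302, 207, 20, 49, 361], [311.7, 235.5]) [474.4 148.3  78. ] [ 90.7 -20.8  -8.6]
yel ([295, 209, 18, 40, 211], [300.1, 225.7]) [474.5 157.9  62. ] [106.7 -19.4 -18.1]
yel ([364, 210, 24, 43, 533], [375.8, 230.8]) [478.4  98.8  62. ] [106.7 -23.7  41. ]
```

View pics/w6.png

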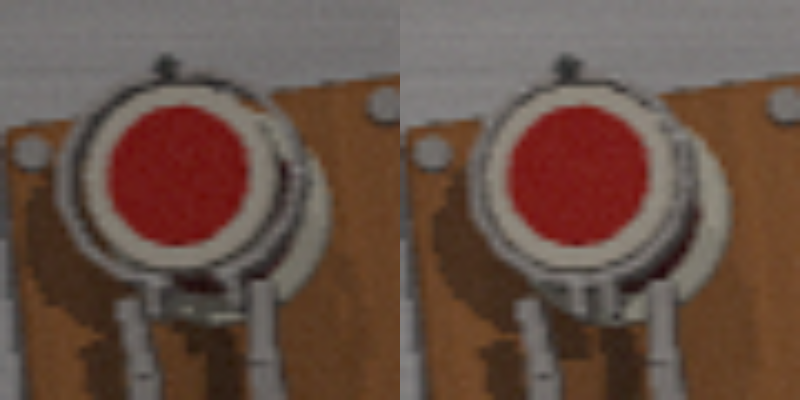

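Before and after: the band now sits tight round the lid with its ears together, and the jaws are open again. Pad and loop are 49.6 mm apart. Handing in.

```bash
python3 -c "
from workcell import bot
print(bot.finish_job(), bot.state()['ft_force'])"
```

```text
the job is handed in; nothing more can be done
the job is handed in; nothing more can be done
```

The yellow pliers have been locked and unlocked as asked. They are sprung open, the band is shut round the lid, and the job was handed in at about 9.4 s of the 32 s allowed. The hand-in reports no verdict.

- **Locking:** I squeezed the handles over the bare bars until the jaws stopped at 32 mm. I then let go and backed off. The handles stayed at 27.6 mm between pad and loop, which matches the last ratchet catch (27 mm).
- **Unlocking:** I pressed the red pad down about 8 mm with the shut fingers, and the handles sprung apart. After lifting clear, pad and loop were 49.6 mm apart; at least 44 mm was needed.
- **Band:** the before and after top views show its ears drawn together and the ring tight round the lid. I judged this by eye; the joint angle was not measured.
- **Arm:** it was clear of everything at the end, with wrist force around 1 N, about the same as the reading before the first move. I never worked the blue pliers.
- **Small disagreements:** while squeezing, the tool sat about 3 mm higher than commanded with about 9.5 N upward. While pressing the pad there was a 3 N sideways force. Neither had any visible effect.

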